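Lay the jar in the labelling jig and hold the label tray out at the mark

ROBOT

A 6-joint arm with a two-finger parallel gripper is mounted at the origin on a cart in front of the work surface, level with it; the furniture and walls round the work are solid. World frame = base frame: x ahead of the robot, y to its left, z up, the work surface at z = 0. Lengths are in m, angles in rad, forces in N, time in s.
With the tool pointing down it reaches from about 0.3 to 0.875 m from the base axis. Payload 6.4 kg.
Tool frame: the origin (TCP) lies between the finger pads; the fingertips stand 8 mm ahead of it and the grasp point (between the pads) lies 11 mm behind it (ctrl.finger_overhang is the distance from the TCP to the fingertips, in m); z points along the fingers, y is the line along which they close (so a half turn about z gives the same grasp; the last joint's range is limited). The gripper opens to 85 mm and grips with 20 to 120 N. Pads are 22 mm wide; open, the fingers measure 114 mm over their backs; the gripper's body (76 mm by 85 mm) begins 54 mm behind the grasp point. The pads swing forward as they close: fully open they stand 13 mm farther back than shut.
Start: joints at [1.142, 0.181, 1.607, -0, 1.354, -0.206], TCP at [0.127, 0.561, 0.239] pointing down, gripper open.
Joint ranges: [-2.99, 2.99], [-0.89, 2.07], [0.3, 2.58], [-1.14, 4.28], [0, 2.63], [-3.12, 3.12]. Speed limits (rad/s): [2.57, 2.57, 3.01, 3.14, 3.14, 3.14].

INTERFACE

Orientations are given as a unit quaternion [w, x, y, z].
In Python, from bench import ctrl, camera gives the robot as it stands.
- The arm moves only by the shell command python3 -m pendant 'ROWS' [OPENING]. ROWS is JSON, a list of rows, each a list of 6 numbers: the shift along the world's x, y, z normalised to -1 to 1, where 1 is 200 mm, then the turn, a rotation vector about the world's x, y, z normalised to -1 to 1, where 1 is pi/2 rad. In form: [[dx, dy, dz, rx, ry, rz], ...]. A call has exactly 10 rows; each row shifts and turns the commanded pose from where the row before left it; what a row does not reach is not made up. A row lasts 1/8 s, in which the tool goes at most 62.5 mm and 10.7 degrees, less where a joint would pass 70% of its speed; a pose out of reach is approached as far as the arm can. A call with a number of a shift or a turn outside -1 to 1 is refused whole. A call with a gripper value outside its range is refused whole. OPENING is the opening, from -1 (shut) to 1 (fully open), set as the call begins (- or left out, the last holds). The fingers move at their own pace and stop on an object; the grip force is fixed at half the most. Time passes only in rows, so rows that do not move let the fingers close, or fill a call up. It gives the time, the measured TCP pose, the force, the opening and the grip force at its end, in the units of the state.
- ctrl.get_obs(): the state, without advancing time (a new reading comes with each control period).
- camera(name): name is "side" or "top" or "wrist"; returns a dict with "color" (400x640x3 uint8, blue, green, red), "fx", "fy", "cx", "cy" (pixels), "xyz" and "rotation" of the camera in the world; the wrist camera has in their place "hand_eye" (4x4, takes a point from camera to tool coordinates, whose origin is the TCP and whose axes are the flange's). Camera axes: x right, y down, z forward; pixel columns grow to the right and rows downward; lengths in m; the calibration is good to about 2 mm. The wrist camera is an equidistant fisheye: a pixel r from the principal point sees the ray r / f radians off the axis. A picture is of the moment at which its call begins: read the wrist's pose just before it. There is no depth.
- ctrl.hand_in(): hands the job in; it is judged then, once.
The state is a dict: "time_s": time; "q": joint angles; "dq": joint speeds; "joint_efforts": joint torques, N m; "eef_pos": TCP position; "eef_rot": TCP orientation; "wrist_force": force on the tool from outside, world axes, zero at the start; "torque": the same for the moment, N m; "opening": opening from 0.0 (shut) to 1.0 (fully open); "grasp_force": force on a finger pad.
Only numpy, scipy, OpenCV 4.12 (cv2) and the standard library are available. Lean on these libraries where they do the work, as an engineer would, in place of code of your own. Each camera call takes 0.05 s, during which the arm holds its last target. There are 200 camera calls.

TASK

Pick up the jar that stands on the worktop, lay it gently on its side in the sloping cradle of the labelling jig, base at the stop at the low end and cap at the raised end, and let go of it. Then take the upright pull of the spring-loaded label tray, draw the tray out until its pointer is level with the mark on the rail's rider, and keep holding it there so that a label can be laid on it: finish while still holding, as the tray springs back when released. Leave the other things on the worktop where they are.

Things in the scene. Friction and masses are not known exactly. Their poses are not given: they have to be found in the camera images.
- jar: the jar as a whole: closed round jar, body diameter 42, screw cap diameter 45 (top 21 mm), total height 106, about 0.11 kg; it starts standing upright on the worktop. Origin: centre of its base; z runs from base to cap
- jar_center (a point): the middle of the jar, on its axis, 53 mm from the base; z runs from base to cap (vertical while it stands)
- jar_cap (a point): the centre of the top of the jar's cap, 53 mm from the middle along the jar's z
- cradle: fixed V cradle of the labelling jig. Origin: where the jar's middle lies when seated, 75 mm above the worktop. y: line of the laid jar, rising 20 deg to the left (+y); base to -y, cap to +y. The V spans y -53 to +20 mm, meets the jar 15 mm under its axis, is under 40 mm wide, leaving finger room; stop plate at y -54.5 mm. x: level, the jig's x, away from the robot; jig turned up to 0.25 rad
- label_tray: flat metal tray 60 wide and 5 thick (top 18 mm above the worktop) that slides out along the jig's -x (towards the robot) from under the cradle; 0 to 75 mm travel. A spring pulls it back in: about 7 N at rest, 10 N at 25 mm, 13 N at 50 mm. It starts fully in. Origin: the jig's origin, on the worktop when the tray is in
- tray_handle (a point): middle of the tray's upright pull: a flat upright block 12 thick (along the pull direction, jig x), 30 wide (jig y), standing from 18 to 58 mm above the worktop; the point is 38 mm above the worktop. At rest it is 110 mm in front (-x) of the cradle's origin
- tray_pointer (a point): tip of the pointer, an upright tooth 3 mm thick at the end of an arm that reaches 60 mm to the left (jig +y) of the pull, at the pull's own x; 28 mm above the worktop
- mark (a point): the mark: upright tooth 3 mm thick on the rider, a small block 14x18 clamped on the low rail left of the tray (rail top 20 mm high); its tip, 28 mm up, faces the pointer's path. Axes as the jig's. It stands 25 to 50 mm out (-x) from the resting pointer; with the tray drawn out correctly, pointer tip and mark tip stand opposite each other, 3 mm apart sideways
- choc_bar: bystander: thin flat chocolate bar in a wrapper, 64x140x12, lying on the worktop; origin: centre of its underside
- calc: bystander: pocket calculator 112x68x14, lying; origin: centre of its underside
- rubber_stamp: bystander: wooden hand stamp 32x44x65, standing; origin: centre of its underside
- sweet_box: bystander: small round lidded tin, diameter 65, height 40, far right of the work; origin: centre of its underside
- pen_1: bystander: slim pen 145 long, 9 thick, lying near the front edge of the worktop; origin: centre of its underside
There are look-alikes about, which are no part of the job. Of the things like the jar, leave any that is pink; of the rest the smaller one is meant.

How it is judged:
On the way:
1. the jar lies in the cradle, base at the stop, let go of and at rest (x of jar_center in the frame of cradle between -0.007 and 0.007 m and y of jar_center in the frame of cradle between -0.01 and 0.017 m and z of jar_center in the frame of cradle between -0.007 and 0.007 m and angle between the z axis of jar_center and the y axis of cradle, either way round below 0.14 rad and y of jar_cap in the frame of cradle above 0.03 m and contact force between the fingers and jar below 0.1 N and linear speed of jar below 0.03 m/s), for 0.3 s.
At the end, for the whole second after the job is handed in: Jar lies released and still in the V (middle within 7 mm of the seat across and in height, -10 to +17 mm along the slope, axis within 8 deg, cap at the raised end); fingers hold the tray still (over 3 N), pointer within 5 mm of the mark along the pull; nothing else touches the tray (all of step 1 and x of tray_pointer in the frame of mark between -0.005 and 0.005 m and contact force between the fingers and label_tray above 3 N and linear speed of label_tray below 0.01 m/s and contact force between each of jar, choc_bar, calc, rubber_stamp, sweet_box, pen_1 and label_tray below 0.3 N); the arm keeps its last pose, push and grip.
It fails at once if a bystander was moved by more than 20 mm (distance of any of choc_bar, calc, rubber_stamp, sweet_box, pen_1 from where it was at the start of the episode above 0.02 m).
It fails at once if the jar was let go well above the cradle (its middle more than 60 mm above the seat) (contact force between the fingers and jar below 0.02 N and height (world z) of jar_center above 0.135 m).
It also fails if it takes over 45 s, if anything falls off the work surface, if the arm or the gripper's body presses on something with over 40 N, if the wrist force passes 120 N, or if a joint passes its speed limit or range.

## Working session

There is one attempt and no reset: what is moved stays moved. The work goes in short steps, Python scripts to look and compute and a shell command to move; the robot and the scene stay as the last step left them, time stands still between calls to the robot, and variables do not carry over. Pictures are saved under pics/ and viewed, at most 13 in all, crops included, and the job is handed in when it is done.

```bash
ls; mkdir -p pics
cat > h.py <<'E'
import numpy as np,cv2
from bench import ctrl,camera
from scipy.spatial.transform import Rotation as R
def snap(n,f):
    c=camera(n); cv2.imwrite('pics/'+f+'.png',c['color']); np.save('pics/'+f+'.npy',c,allow_pickle=True); return c
def load(f): return np.load('pics/'+f+'.npy',allow_pickle=True).item()
def ray(c,u,v):
    d=np.array([(u-c['cx'])/c['fx'],(v-c['cy'])/c['fy'],1.]); return np.array(c['xyz']),np.array(c['rotation'])@d
def plane(c,u,v,z):
    o,d=ray(c,u,v); return o+d*(z-o[2])/d[2]
def tri(c1,p1,c2,p2):
    o1,d1=ray(c1,*p1);o2,d2=ray(c2,*p2)
    s=np.linalg.lstsq(np.c_[d1,-d2],o2-o1,rcond=None)[0]
    a=o1+s[0]*d1;b=o2+s[1]*d2; return (a+b)/2,np.linalg.norm(a-b)
def proj(c,p):
    R_=np.array(c['rotation']); q=R_.T@(np.array(p)-c['xyz']); return q[:2]/q[2]*[c['fx'],c['fy']]+[c['cx'],c['cy']]
E
python3 - <<'E'
from h import *
for n in('side','top'):
    c=snap(n,n+'0'); print(n,[c[k] for k in('fx','fy','cx','cy')],c['xyz'],np.array(c['rotation']).round(3).tolist())
print(ctrl.get_obs())
E
```

```text
pics
side [474.87898228522727, 474.87898228522727, 314.6384586127223, 194.09957091733918] [0.30357555 1.24683513 0.57561317] [0.048, -0.063, 0.822, -0.564]
top [396.6796785959355, 396.6796785959355, 322.70971398538427, 198.8203120389647] [ 0.33920755 -0.00328571  1.23900345] [0.059, -0.7, 0.71, -0.042]
{'time_s': 0.1, 'q': array([ 1.14168495e+00,  1.81456614e-01,  1.60793465e+00,  1.98402476e-05,
        1.35380665e+00, -2.06306697e-01]), 'dq': array([ 0.00024654, -0.00257766, -0.00105293,  0.00043348,  0.00123357,
        0.00046415]), 'joint_efforts': array([ 7.72140975e-04, -4.45876586e+01, -3.52238917e+01, -4.34049189e-04,
        4.24278012e-03,  2.37508641e-05]), 'eef_pos': array([0.12682473, 0.56032944, 0.23846706]), 'eef_rot': array([-2.59935948e-04,  1.11174151e-01,  9.93800616e-01, -7.59436894e-04]), 'wrist_force': array([-0.0569896 ,  0.00938855, -0.28743701]), 'torque': array([-0.07729402,  0.00075154,  0.03481255]), 'grasp_force': 0.0, 'opening': 1.0002821444270944}
```

View pics/side0.png

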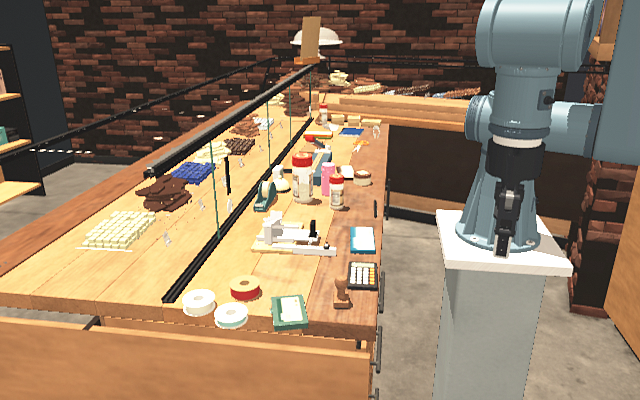

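View pics/top0.png

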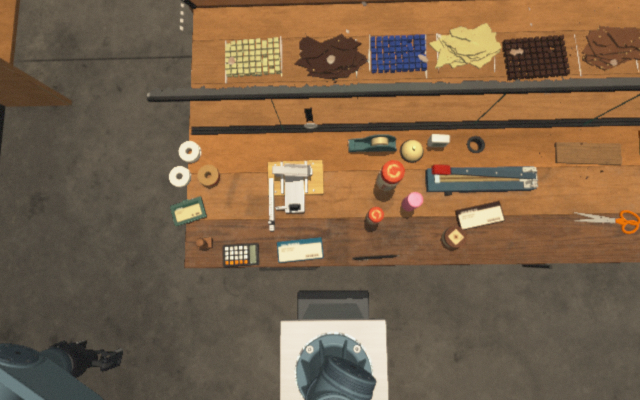

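The jar is the small red-capped one: top view (375,214), side view (337,190). The jig is at about top (292,188), side (290,235). I'll zoom in on both.

Run:
```python
from h import *
a=load('top0')['color'][155:245,255:395]; b=load('side0')['color'][145:265,240:390]
cv2.imwrite('pics/z.png',np.vstack([cv2.resize(a,(560,360),interpolation=cv2.INTER_CUBIC)]))
cv2.imwrite('pics/z2.png',cv2.resize(b,(750,600),interpolation=cv2.INTER_CUBIC))
```

```text
(no output)
```

View pics/z.png

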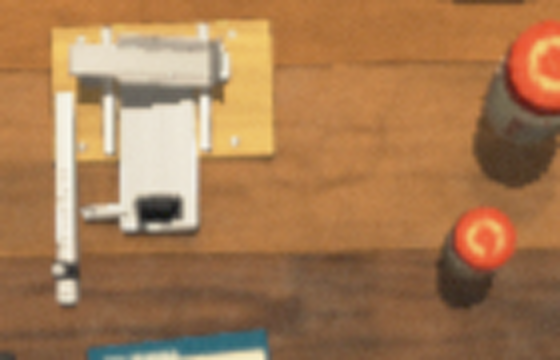

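View pics/z2.png

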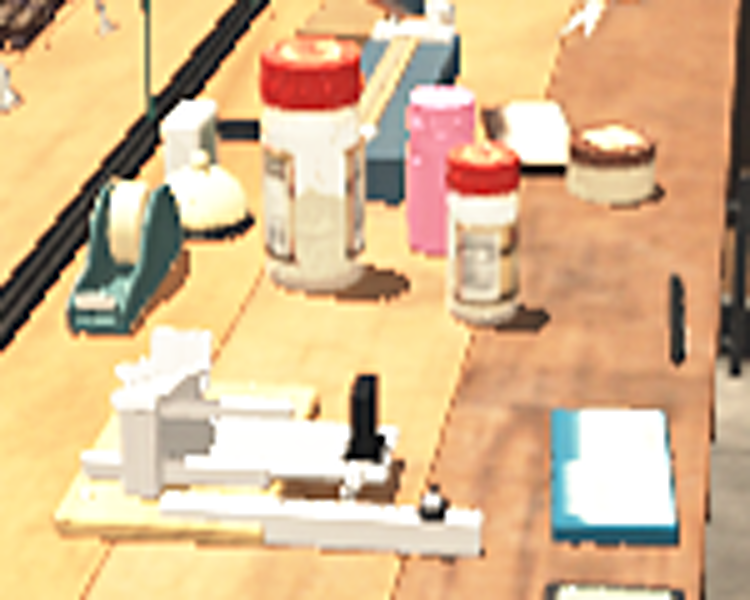

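Run:
```python
from h import *
t,s=load('top0'),load('side0')
def m(c,x0,x1,y0,y1,red=True):
    I=c['color'][y0:y1,x0:x1]; h=cv2.cvtColor(I,cv2.COLOR_BGR2HSV)
    k=((h[...,0]<9)|(h[...,0]>172))&(h[...,1]>170)&(h[...,2]>120) if red else h[...,2]<70
    v,u=np.nonzero(k); return np.array([u.min()+x0,u.max()+x0,v.min()+y0,v.max()+y0,u.mean()+x0,v.mean()+y0]),len(u)
print(m(t,362,390,200,228),m(s,325,348,165,190)); print(m(t,286,304,200,213,0),m(s,306,320,215,240,0))
print('jartop',tri(t,(376,214.8),s,(336.6,175.6)))
print('jar base side', plane(s,337,209,0))
pt=lambda a,b:(255+a/4,155+b/4)
ps=lambda a,b:(240+a/5,145+b/5)
print('pull top ctr',tri(t,pt(159,208),s,ps(366,378)))
print('ptr',tri(t,pt(88,213),s,ps(352,472)))
print('rider',tri(t,pt(66,271),s,ps(433,492)))
for n,a,b,z in[('railA',65,92,.02),('railB',67,303,.02),('tray FL',122,230,.018),('FR',197,230,.018),('BL',120,105,.018),('BR',195,100,.018),('board TL',52,28,.008),('TR',271,22,.008),('BR',272,156,.008),('BL',52,158,.008)]: print(n,plane(t,*pt(a,b),z).round(4))
for n,p,z in[('choc',(300,250),.01),('calc',(240,254),.014),('stamp',(205,243),.06),('pen',(375,257),.005),('pink',(415,200),.1),('bigjar',(392,172),.15),('green',(188,210),.01)]: print(n,plane(t,*p,z).round(3))
print([d for d in dir(ctrl) if d[0]!='_'],ctrl.finger_overhang)
```

```text
(array([369.        , 383.        , 207.        , 221.        ,
       375.95798319, 214.23529412]), 119) (array([329.        , 343.        , 176.        , 183.        ,
       336.23255814, 180.08139535]), 86)
(array([290.   , 299.   , 205.   , 209.   , 294.3  , 207.225]), 40) (array([309.        , 316.        , 220.        , 236.        ,
       312.61538462, 229.12820513]), 78)Traceback (most recent call last):
  File "<stdin>", line 8, in <module>
  File "h.py", line 12, in tri
    o1,d1=ray(c1,*p1);o2,d2=ray(c2,*p2)
          ~~~^^^^^^^^
  File "h.py", line 8, in ray
    d=np.array([(u-c['cx'])/c['fx'],(v-c['cy'])/c['fy'],1.]); return np.array(c['xyz']),np.array(c['rotation'])@d
                                                                                        ~~~~~~~~~~~~~~~~~~~~~~~^~
ValueError: matmul: Input operand 1 has a mismatch in its core dimension 0, with gufunc signature (n?,k),(k,m?)->(n?,m?) (size 3 is different from 4)
```

```bash
sed -i "s/np.array(c\['rotation'\])/R.from_quat(np.array(c['rotation']),scalar_first=True).as_matrix()/" h.py
python3 - <<'E'
from h import *
t,s=load('top0'),load('side0')
print('jartop',tri(t,(376,214.8),s,(336.6,175.6)))
print('jar base side', plane(s,337,209,0))
pt=lambda a,b:(255+a/4,155+b/4)
ps=lambda a,b:(240+a/5,145+b/5)
print('pull top ctr',tri(t,pt(159,208),s,ps(366,378)))
print('ptr',tri(t,pt(88,213),s,ps(352,472)))
print('rider',tri(t,pt(66,271),s,ps(433,492)))
for n,a,b,z in[('railA',65,92,.02),('railB',67,303,.02),('tray FL',122,230,.018),('FR',197,230,.018),('BL',120,105,.018),('BR',195,100,.018),('board TL',52,28,.008),('TR',271,22,.008),('BR',272,156,.008),('BL',52,158,.008)]: print(n,plane(t,*pt(a,b),z).round(4))
for n,p,z in[('choc',(300,250),.01),('calc',(240,254),.014),('stamp',(205,243),.06),('pen',(375,257),.005),('pink',(415,200),.1),('bigjar',(392,172),.15),('green',(188,210),.01),('bar1',(310,127),.01),('bar2',(310,93),.2)]: print(n,plane(t,*p,z).round(3))
print([d for d in dir(ctrl) if d[0]!='_'],ctrl.finger_overhang)
E
```

```text
jartop (array([ 0.45720554, -0.12915935,  0.10350056]), np.float64(0.003842126245949733))
jar base side [ 0.45478183 -0.11113531  0.        ]
pull top ctr (array([0.49055888, 0.10889487, 0.05575237]), np.float64(0.006028714196817157))
ptr (array([0.48984078, 0.16617262, 0.02861511]), np.float64(0.0038013005886889223))
rider (array([0.44543273, 0.18286456, 0.02885887]), np.float64(0.004082060536481573))
railA [0.585  0.1856 0.02  ]
railB [0.4195 0.1831 0.02  ]
tray FL [0.4755 0.1409 0.018 ]
FR [0.4746 0.0827 0.018 ]
BL [0.5742 0.1425 0.018 ]
BR [0.5771 0.0836 0.018 ]
board TL [0.6396 0.1982 0.008 ]
TR [0.6411 0.0234 0.008 ]
BR [0.5333 0.024  0.008 ]
BL [0.5346 0.1974 0.008 ]
choc [0.36  0.097 0.01 ]
calc [0.35  0.282 0.014]
stamp [0.383 0.376 0.06 ]
pen [ 0.335 -0.133  0.005]
pink [ 0.497 -0.243  0.1  ]
bigjar [ 0.57  -0.172  0.15 ]
green [0.489 0.449 0.01 ]
bar1 [0.752 0.063 0.01 ]
bar2 [0.785 0.052 0.2  ]
['MotionError', 'finger_overhang', 'get_obs', 'hand_in'] 0.008
```

Jar top is at 103.5 mm height (expected 106), the pull top at 55.8 (58), and the pointer and mark at 28.7 (28), so all are consistent. I'll move over the jig for a wrist view.

```bash
python3 -m pendant '[[0.18,-0.21,0.04,0,0,-0.086],[0.18,-0.21,0.04,0,0,-0.086],[0.18,-0.21,0.04,0,0,-0.086],[0.18,-0.21,0.04,0,0,-0.086],[0.18,-0.21,0.04,0,0,-0.086],[0.18,-0.21,0.04,0,0,-0.086],[0.18,-0.21,0.04,0,0,-0.086],[0.18,-0.21,0.04,0,0,-0.086],[0.18,-0.21,0.04,0,0,-0.086],[0.18,-0.21,0.04,0,0,-0.086]]' 1
cat >> h.py <<'E'
def wsnap(f):
    o=ctrl.get_obs(); c=snap('wrist',f); c['p']=o['eef_pos'];c['r']=o['eef_rot']; np.save('pics/'+f+'.npy',c,allow_pickle=True); return c
def wray(c,u,v):
    x,y=u-c['cx'],v-c['cy']; r=np.hypot(x,y); th=r/c['fx']
    d=np.array([np.sin(th)*x/r,np.sin(th)*y/r,np.cos(th)]) if r>0 else np.array([0,0,1.])
    T=np.eye(4);T[:3,:3]=R.from_quat(c['r'],scalar_first=True).as_matrix();T[:3,3]=c['p'];T=T@np.array(c['hand_eye'])
    return T[:3,3],T[:3,:3]@d
def wplane(c,u,v,z):
    o,d=wray(c,u,v); return o+d*(z-o[2])/d[2]
def tri2(a,b):
    o1,d1=a;o2,d2=b
    s=np.linalg.lstsq(np.c_[d1,-d2],o2-o1,rcond=None)[0]
    a=o1+s[0]*d1;b=o2+s[1]*d2; return (a+b)/2,np.linalg.norm(a-b)
def yaw(q): 
    m=R.from_quat(q,scalar_first=True).as_matrix(); return m.round(3).tolist()
E
python3 - <<'E'
from h import *
c=wsnap('w1'); print(c['p'],yaw(c['r']),c['fx'],c['cx'],c['cy'],np.array(c['hand_eye']).round(3).tolist(),ctrl.get_obs()['q'].round(3))
E
```

```text
time_s: 1.35
eef_pos: [0.4878, 0.1392, 0.3193]
eef_rot: [-0.0, 0.71, 0.704, -0.0]
wrist_force: [1.2, 1.2, 0.2]
opening: 1.0
grasp_force: 0.0
[0.48777967 0.13921581 0.31926926] [[0.008, 1.0, -0.0], [1.0, -0.008, 0.0], [0.0, -0.0, -1.0]] 309.70691628693146 320.07421674129296 195.65744716723373 [[-0.001, -0.951, -0.309, 0.079], [1.0, -0.001, 0.0, 0.0], [-0.001, -0.309, 0.951, -0.135], [0.0, 0.0, 0.0, 1.0]] [ 0.036 -0.028  1.667 -0.004  1.499  0.053]
```

View pics/w1.png

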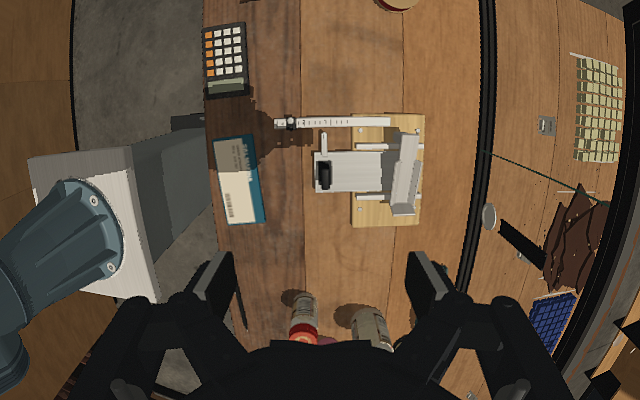

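The wrist view shows the pull at (324,175), pointer tip at (324,137), rider tooth near (291,124), the V along (402,172), and the jar cap at (302,333). Moving to the tilted approach (40°) behind the jar.

```bash
python3 -m pendant '[[-0.015,-0.19,-0.056,0.0444,0,0],[-0.015,-0.19,-0.056,0.0444,0,0],[-0.015,-0.19,-0.056,0.0444,0,0],[-0.015,-0.19,-0.056,0.0444,0,0],[-0.015,-0.19,-0.056,0.0444,0,0],[-0.015,-0.19,-0.056,0.0444,0,0],[-0.015,-0.19,-0.056,0.0444,0,0],[-0.015,-0.19,-0.056,0.0444,0,0],[-0.015,-0.19,-0.056,0.0444,0,0],[-0.015,-0.19,-0.056,0.0444,0,0]]' 1
python3 - <<'E'
from h import *
c=wsnap('w2'); print(c['p'],yaw(c['r']),ctrl.get_obs()['q'].round(3))
a=load('w1')['color'][100:240,260:440]
b=c['color']
cv2.imwrite('pics/z3.png',np.vstack([cv2.resize(a,(640,498),interpolation=cv2.INTER_CUBIC)]))
E
```

```text
time_s: 2.65
eef_pos: [0.4568, -0.2402, 0.2067]
eef_rot: [-0.243, 0.665, 0.663, 0.242]
wrist_force: [1.0, -0.5, 0.2]
opening: 1.002
grasp_force: 0.0
[ 0.45678315 -0.24022868  0.20670652] [[0.003, 1.0, 0.0], [0.765, -0.002, 0.644], [0.644, -0.002, -0.765]] [-0.961  0.426  1.53   0.389  1.777 -0.989]
```

View pics/w2.png

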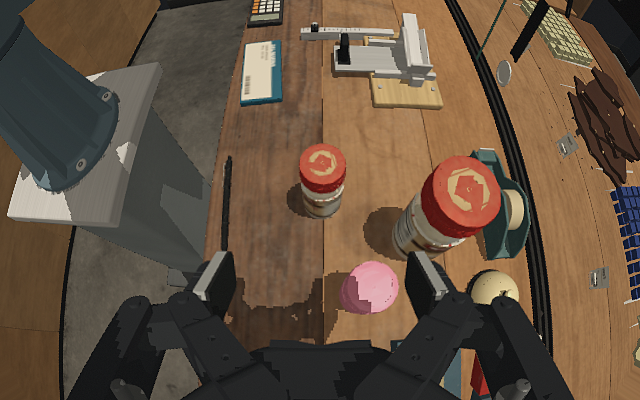

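View pics/z3.png

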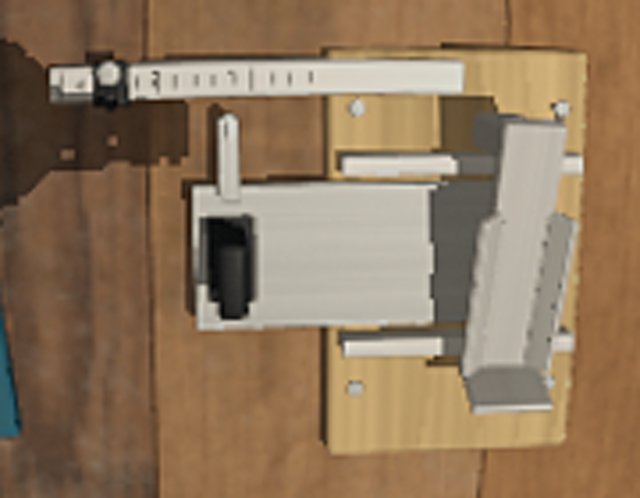

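w2: jar cap centre about (322,160), the pull's top at (344,38), the pink bottle (370,287) clear behind. z3: pointer tip (229,117), rider tooth (110,75), stop plate at bottom (508,405), raised V end at top.

Run:
```python
from h import *
t,s,w1,w2=load('top0'),load('side0'),load('w1'),load('w2')
h=cv2.cvtColor(w2['color'],cv2.COLOR_BGR2HSV)[135:225,285:360]
k=((h[...,0]<12)|(h[...,0]>170))&(h[...,1]>150)&(h[...,2]>100)
v,u=np.nonzero(k);(cx,cy),(a,b),an=cv2.fitEllipse(cv2.convexHull(np.c_[u,v][v+135<182].astype(np.float32)));print('cap',cx+285,cy+135,a,b)
for p in[(322,160),(323,161)]: print('jar', tri2(wray(w2,*p),ray(t,376,214.8)),wplane(w2,*p,.106))
print('jar base w2',wplane(w2,322,215,0))
q=lambda a,b:(260+a/3.556,100+b/3.556)
pt=lambda a,b:(255+a/4,155+b/4)
ps=lambda a,b:(240+a/5,145+b/5)
for n,p,z in[('pull TL',(203,218),.058),('pull TR',(255,218),.058),('pull BL',(220,318),.058),('pull BR',(250,318),.058),('ptr tip',(229,117),.028),('ptr arm base',(229,195),.022),('rider tooth',(110,72),.028),('rider top c',(109,85),.025),('railL',(52,82),.02),('railR',(463,78),.02),('railBL',(50,103),.02),('railBR',(463,93),.02),('tray FL',(193,187),.018),('FR',(200,328),.018),('BR',(433,322),.018),('bd TL',(322,50),.008),('TR',(585,50),.008),('BR',(565,455),.008),('BL',(325,450),.008),('scr TL',(357,107),.012),('scr BL',(355,388),.012),('scr TR',(562,107),.012)]: print(n,wplane(w1,*q(*p),z).round(4))
# V corners in three views
print('stop bottom corners',wplane(w1,*q(475,410),.02),wplane(w1,*q(550,407),.02))
print('V raised TL/TR',tri2(wray(w1,*q(505,120)),ray(t,*pt(72,75))),tri2(wray(w1,*q(565,125)),ray(t,*pt(72,42))))
```

```text
cap 322.48242950439453 166.4115924835205 46.15381622314453 49.3109016418457
jar (array([ 0.45694065, -0.12852833,  0.107878  ]), np.float64(0.004236050447679682)) [ 0.45904545 -0.12710277  0.106     ]
jar (array([ 0.45750453, -0.12868673,  0.10609793]), np.float64(0.00500052214727887)) [ 0.45997543 -0.1281744   0.106     ]
jar base w2 [ 0.45945259 -0.14585305  0.        ]
pull TL [0.4841 0.1363 0.058 ]
pull TR [0.5031 0.1361 0.058 ]
pull BL [0.49   0.0978 0.058 ]
pull BR [0.5013 0.0978 0.058 ]
ptr tip [0.4942 0.1701 0.028 ]
ptr arm base [0.4941 0.1381 0.022 ]
rider tooth [0.4485 0.1884 0.028 ]
rider top c [0.4477 0.1831 0.025 ]
railL [0.4245 0.1845 0.02  ]
railR [0.5877 0.1857 0.02  ]
railBL [0.4235 0.1761 0.02  ]
railBR [0.5879 0.1797 0.02  ]
tray FL [0.4797 0.1408 0.018 ]
FR [0.4818 0.0815 0.018 ]
BR [0.5797 0.0833 0.018 ]
bd TL [0.5321 0.1953 0.008 ]
TR [0.6431 0.1986 0.008 ]
BR [0.6483 0.016  0.008 ]
BL [0.5364 0.0212 0.008 ]
scr TL [0.5461 0.1725 0.012 ]
scr BL [0.5482 0.0519 0.012 ]
scr TR [0.6326 0.1745 0.012 ]
stop bottom corners [0.60024486 0.04402892 0.02      ] [0.63445111 0.04473765 0.02      ]
V raised TL/TR (array([0.59112962, 0.17387243, 0.06556558]), np.float64(0.00470832539172966)) (array([0.61446315, 0.17325939, 0.06913245]), np.float64(0.0020008219557941117))
```

Jar at (0.458,-0.1285), top height 106–108 mm from w2 and top, which agrees. Cradle comes out at about (0.603,0.112) with a yaw of about 0.02. Approaching the jar and gripping.

```bash
python3 -m pendant '[[0.001,0.076,-0.096,0,0,0],[0.001,0.076,-0.096,0,0,0],[0.001,0.076,-0.096,0,0,0],[0.001,0.076,-0.096,0,0,0],[0.001,0.076,-0.096,0,0,0],[0.001,0.076,-0.096,0,0,0],[0.001,0.076,-0.096,0,0,0],[0.001,0.076,-0.096,0,0,0],[0,0,0,0,0,0],[0,0,0,0,0,0]]' 1
python3 -m pendant '[[0,0,0,0,0,0],[0,0,0,0,0,0],[0,0,0,0,0,0],[0,0,0,0,0,0],[0,0,0,0,0,0],[0,0,0,0,0,0],[0,0,0,0,0,0],[0,0,0,0,0,0],[0,0,0,0,0,0],[0,0,0,0,0,0]]' -1
```

```text
time_s: 3.95
eef_pos: [0.4589, -0.118, 0.0541]
eef_rot: [-0.242, 0.665, 0.664, 0.241]
wrist_force: [-0.2, -0.3, 0.5]
opening: 0.999
grasp_force: 0.0
time_s: 5.2
eef_pos: [0.459, -0.1181, 0.0543]
eef_rot: [-0.242, 0.666, 0.664, 0.241]
wrist_force: [-2.0, -1.4, 6.4]
opening: 0.505
grasp_force: 60.5
```

```bash
python3 -m pendant '[[0,0,0.165,0,0,0],[0,0,0.165,0,0,0],[0,0,0.165,0,0,0],[0.05,0.12,0,-0.09,0,0],[0.05,0.12,0,-0.09,0,0],[0.05,0.12,0,-0.09,0,0],[0.05,0.12,0,-0.09,0,0],[0.05,0.12,0,-0.09,0,0],[0.05,0.12,0,-0.09,0,0],[0.05,0.12,0,-0.09,0,0]]'
python3 -m pendant '[[0.0617,0.0588,0,-0.0247,0,0.0022],[0.0617,0.0588,0,-0.0247,0,0.0022],[0.0617,0.0588,0,-0.0247,0,0.0022],[0.0617,0.0588,0,-0.0247,0,0.0022],[0.0617,0.0588,0,-0.0247,0,0.0022],[0.0617,0.0588,0,-0.0247,0,0.0022],[0,0,0,0,0,0],[0,0,0,0,0,0],[0,0,0,0,0,0],[0,0,0,0,0,0]]'
python3 - <<'E'
from h import *
o=ctrl.get_obs();print(o['eef_pos'],yaw(o['eef_rot']),o['q'].round(2))
t,s=snap('top','top1'),snap('side','side1')
a=t['color'][140:240,240:340];b=s['color'][160:270,240:350]
cv2.imwrite('pics/z4.png',np.hstack([cv2.resize(a,(400,400)),cv2.resize(b,(400,400),interpolation=cv2.INTER_CUBIC)]))
E
```

```text
time_s: 6.45
eef_pos: [0.529, 0.0514, 0.1533]
eef_rot: [0.105, 0.7, 0.698, -0.104]
wrist_force: [-0.6, -0.1, -2.3]
opening: 0.501
grasp_force: 60.7
time_s: 7.7
eef_pos: [0.6025, 0.1204, 0.153]
eef_rot: [0.185, 0.677, 0.689, -0.182]
wrist_force: [-0.2, 0.5, -1.0]
opening: 0.504
grasp_force: 60.7
[0.60253115 0.12040764 0.15300168] [[-0.015, 1.0, 0.008], [0.865, 0.017, -0.501], [-0.501, -0.001, -0.865]] [ 0.25  0.49  1.47 -0.52  1.34  0.4 ]
```

View pics/z4.png

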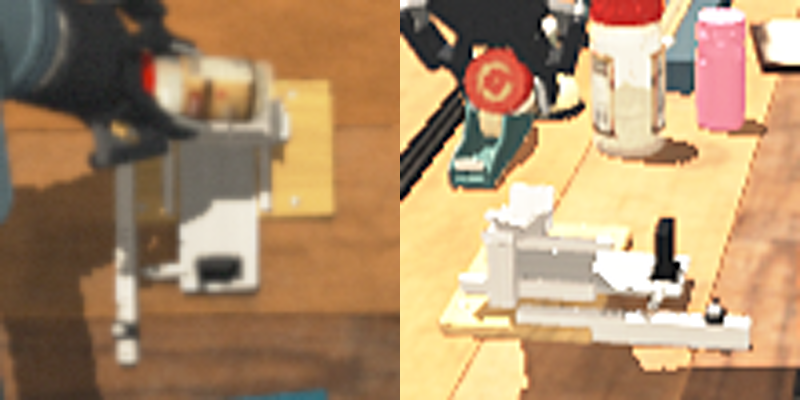

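Held right: cap at left/raised end, aligned over the V. Checking the cap position against the prediction before lowering.

```bash
python3 - <<'E'
from h import *
s=load('side1');h=cv2.cvtColor(s['color'],cv2.COLOR_BGR2HSV)[170:195,255:280]
k=((h[...,0]<12)|(h[...,0]>170))&(h[...,1]>120);v,u=np.nonzero(k);print('seen',u.mean()+255,v.mean()+170,u.min()+255,u.max()+255,v.min()+170,v.max()+170,'pred',proj(s,[.6025,.1654,.1805]),proj(s,[.6025,.1504,.175]))
E
python3 -m pendant '[[0,0,-0.06,0,0,0],[0,0,-0.06,0,0,0],[0,0,-0.06,0,0,0],[0,0,-0.06,0,0,0],[0,0,-0.06,0,0,0],[0,0,-0.04,0,0,0],[0,0,-0.02,0,0,0],[0,0,0,0,0,0],[0,0,0,0,0,0],[0,0,0,0,0,0]]'
```

```text
seen 266.65677966101697 181.65254237288136 255 276 170 191 pred [265.98739862 181.63118399] [267.58425729 181.71475565]
time_s: 9.05
eef_pos: [0.603, 0.121, 0.0812]
eef_rot: [0.185, 0.677, 0.689, -0.182]
wrist_force: [0.6, 0.5, -0.3]
opening: 0.505
grasp_force: 60.8
```

```bash
python3 -m pendant '[[0,0,-0.01,0,0,0],[0,0,-0.01,0,0,0],[0,0,-0.01,0,0,0],[0,0,-0.01,0,0,0],[0,0,-0.005,0,0,0],[0,0,-0.005,0,0,0],[0,0,-0.005,0,0,0],[0,0,-0.005,0,0,0],[0,0,0,0,0,0],[0,0,0,0,0,0]]'
```

```text
time_s: 10.3
eef_pos: [0.6027, 0.121, 0.0687]
eef_rot: [0.185, 0.677, 0.689, -0.182]
wrist_force: [0.1, 0.5, -1.1]
opening: 0.505
grasp_force: 60.8
```

```bash
python3 -m pendant '[[0,0,-0.004,0,0,0],[0,0,-0.004,0,0,0],[0,0,-0.004,0,0,0],[0,0,-0.002,0,0,0],[0,0,-0.002,0,0,0],[0,0,0,0,0,0],[0,0,0,0,0,0],[0,0,0,0,0,0],[0,0,0,0,0,0],[0,0,0,0,0,0]]'
```

```text
time_s: 11.55
eef_pos: [0.604, 0.1208, 0.0669]
eef_rot: [0.186, 0.677, 0.689, -0.181]
wrist_force: [1.8, -0.3, 6.7]
opening: 0.509
grasp_force: 61.2
```

Contact at the expected height (6.7 N, slight self-centring to +x). Release, then retreat along the tool axis.

```bash
python3 -m pendant '[[0.002,0,0,0,0,0],[0,0,0,0,0,0],[0,0,0,0,0,0],[0,0,0,0,0,0],[0,0,0,0,0,0],[0,0,0,0,0,0],[0,0,0,0,0,0],[0,0,0,0,0,0],[0,0,0,0,0,0],[0,0,0,0,0,0]]' 0.5
python3 -m pendant '[[0,0.04,0.07,0,0,0],[0,0.08,0.14,0,0,0],[0,0.08,0.14,0,0,0],[0,0.08,0.14,0,0,0],[0,0.08,0.14,0,0,0],[-0.08,0.02,0.03,0.055,0,0],[-0.08,0,0,0.07,0,0],[-0.08,0,0,0.07,0,0],[-0.08,0,0,0.07,0,0],[-0.08,0,0,0.07,0,0]]' 0.5
python3 - <<'E'
from h import *
o=ctrl.get_obs();print(o['eef_pos'],yaw(o['eef_rot']))
w=wsnap('w3');s=snap('side','side2');t=snap('top','top2')
a=w['color'][100:300,220:460];b=s['color'][180:270,240:340]
cv2.imwrite('pics/z5.png',np.hstack([cv2.resize(a,(480,400),interpolation=cv2.INTER_CUBIC),cv2.resize(b,(320,400),interpolation=cv2.INTER_CUBIC)]))
E
```

```text
time_s: 12.8
eef_pos: [0.6031, 0.121, 0.0655]
eef_rot: [0.185, 0.677, 0.689, -0.182]
wrist_force: [-0.1, -1.0, 0.3]
opening: 0.75
grasp_force: 0.0
time_s: 14.05
eef_pos: [0.523, 0.1977, 0.1992]
eef_rot: [0.002, 0.701, 0.713, 0.006]
wrist_force: [0.1, -0.8, 0.1]
opening: 0.748
grasp_force: 0.0
[0.52295476 0.19767181 0.19921805] [[-0.017, 1.0, 0.011], [1.0, 0.017, 0.005], [0.005, 0.011, -1.0]]
```

View pics/z5.png

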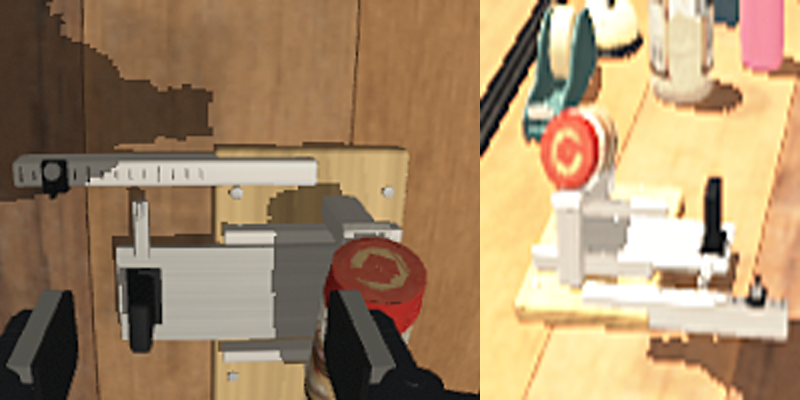

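The jar lies in the cradle, released, cap at the raised end (side crop (568,148)). Measuring the pull, pointer and mark from w3 against w1, and checking the jar.

Run:
```python
from h import *
w1,w3,t,s=load('w1'),load('w3'),load('top2'),load('side2')
q=lambda a,b:(260+a/3.556,100+b/3.556)
r=lambda a,b:(220+a/2,100+b/2)
for n,a,b,z in[('ptr',(229,117),(140,195),.028),('rider',(109,75),(53,172),.028),('pull far top L',(218,318),(133,351),.058),('pull far top R',(250,318),(152,349),.058)]:
    print(n,tri2(wray(w1,*q(*a)),wray(w3,*r(*b))),wplane(w1,*q(*a),z).round(4),wplane(w3,*r(*b),z).round(4))
print('tray',wplane(w3,*r(117,248),.018),wplane(w3,*r(124,338),.018))
for n,p in[('railTop L',(15,155)),('railTop R',(316,158))]: print(n,wplane(w3,*r(*p),.02))
# cap
h=cv2.cvtColor(s['color'],cv2.COLOR_BGR2HSV)[200:232,255:285];k=((h[...,0]<12)|(h[...,0]>170))&(h[...,1]>120);v,u=np.nonzero(k);p=(u.mean()+255,v.mean()+200)
print(p,'expected',proj(s,[.603,.112+.045,.075+.016]))
```

```text
ptr (array([0.49338362, 0.16841898, 0.00849797]), np.float64(0.0023520137581365735)) [0.4942 0.1701 0.028 ] [0.494  0.1753 0.028 ]
rider (array([0.44797127, 0.18714252, 0.02719389]), np.float64(2.677109042329532e-05)) [0.448  0.1872 0.028 ] [0.4482 0.1874 0.028 ]
pull far top L (array([0.48993641, 0.09637363, 0.05386618]), np.float64(0.001371888885946647)) [0.4893 0.0979 0.058 ] [0.491  0.0988 0.058 ]
pull far top R (array([0.50106721, 0.09588832, 0.0513151 ]), np.float64(0.0009806544742327302)) [0.5013 0.0978 0.058 ] [0.5011 0.1003 0.058 ]
tray [0.47973302 0.14078746 0.018     ] [0.4816966  0.08227832 0.018     ]
railTop L [0.42548645 0.19442999 0.02      ]
railTop R [0.58686091 0.19459425 0.02      ]
(np.float64(268.0388349514563), np.float64(213.18932038834953)) expected [268.14692685 213.30248273]
```

Jar seated (cap within 0.2 px of prediction). The pull is at (0.495,0.112) and the mark is 46 mm out from the pointer. Going to the pull.

```bash
python3 -m pendant '[[-0.035,-0.1075,0,0,0,0],[-0.035,-0.1075,0,0,0,0],[-0.035,-0.1075,0,0,0,0],[-0.035,-0.1075,0,0,0,0],[0,0,-0.15,0,0,0],[0,0,-0.15,0,0,0],[0,0,-0.15,0,0,0],[0,0,-0.15,0,0,0],[0,0,-0.13,0,0,0],[0,0,-0.07,0,0,0]]' 0.5
python3 -m pendant '[[0,0,0,0,0,0],[0,0,0,0,0,0],[0,0,0,0,0,0],[0,0,0,0,0,0],[0,0,0,0,0,0],[0,0,0,0,0,0],[0,0,0,0,0,0],[0,0,0,0,0,0],[0,0,0,0,0,0],[0,0,0,0,0,0]]' -1
```

```text
time_s: 15.45
eef_pos: [0.4951, 0.1116, 0.0363]
eef_rot: [0.002, 0.701, 0.713, 0.002]
wrist_force: [0.5, -1.6, 1.1]
opening: 0.752
grasp_force: 0.0
time_s: 16.7
eef_pos: [0.4942, 0.111, 0.0386]
eef_rot: [0.002, 0.701, 0.713, 0.003]
wrist_force: [-6.5, 0.7, 8.7]
opening: 0.128
grasp_force: 58.9
```

```bash
python3 -m pendant '[[-0.029,-0.0006,0,0,0,0],[-0.029,-0.0006,0,0,0,0],[-0.029,-0.0006,0,0,0,0],[-0.029,-0.0006,0,0,0,0],[-0.029,-0.0006,0,0,0,0],[-0.029,-0.0006,0,0,0,0],[-0.029,-0.0006,0,0,0,0],[-0.027,-0.0006,0,0,0,0],[0,0,0,0,0,0],[0,0,0,0,0,0]]'
python3 - <<'E'
from h import *
w=wsnap('w4');s=snap('side','side3');t=snap('top','top3')
a=w['color'][100:250,200:350];b=s['color'][200:260,265:345];print(w['p'])
cv2.imwrite('pics/z6.png',np.hstack([cv2.resize(a,(400,400),interpolation=cv2.INTER_CUBIC),cv2.resize(b,(400,300),interpolation=cv2.INTER_CUBIC).repeat(1,0) if 0 else cv2.copyMakeBorder(cv2.resize(b,(400,300),interpolation=cv2.INTER_CUBIC),0,100,0,0,0)]))
E
```

```text
time_s: 17.95
eef_pos: [0.4523, 0.1101, 0.0387]
eef_rot: [0.005, 0.702, 0.713, 0.006]
wrist_force: [10.8, 3.4, -10.0]
opening: 0.128
grasp_force: 58.6
[0.45232227 0.11013432 0.03867495]
```

View pics/z6.png

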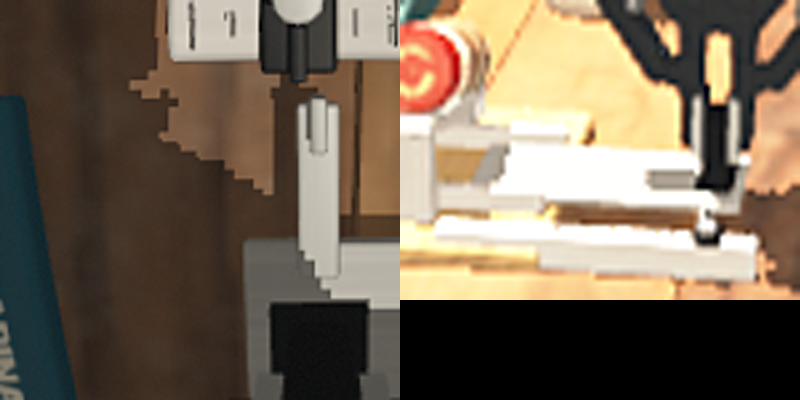

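The mark's tooth tip is at crop (299,78) and the pointer's at (318,98), so there's still a short way to go.

Run:
```python
from h import *
w=load('w4');r=lambda a,b:(200+a/2.667,100+b/2.667)
for n,p in[('mark',(299,78)),('mark base',(299,50)),('ptr',(319,98)),('ptr b',(319,150))]: print(n,wplane(w,*r(*p),.028))
```

```text
mark [0.44792439 0.17429024 0.028     ]
mark base [0.44787    0.17927082 0.028     ]
ptr [0.45150105 0.17075252 0.028     ]
ptr b [0.45163905 0.16133836 0.028     ]
```

```bash
python3 -m pendant '[[-0.009,0,0,0,0,0],[-0.009,0,0,0,0,0],[0,0,0,0,0,0],[0,0,0,0,0,0],[0,0,0,0,0,0],[0,0,0,0,0,0],[0,0,0,0,0,0],[0,0,0,0,0,0],[0,0,0,0,0,0],[0,0,0,0,0,0]]'
python3 - <<'E'
from h import *
w=wsnap('w5');s=snap('side','side4');print(w['p'])
h=cv2.cvtColor(s['color'],cv2.COLOR_BGR2HSV)[200:232,255:285];k=((h[...,0]<12)|(h[...,0]>170))&(h[...,1]>120);v,u=np.nonzero(k);print(u.mean()+255,v.mean()+200)
a=w['color'][100:250,200:350];cv2.imwrite('pics/z7.png',cv2.resize(a,(400,400),interpolation=cv2.INTER_CUBIC))
E
```

```text
time_s: 19.35
eef_pos: [0.4489, 0.1101, 0.0387]
eef_rot: [0.005, 0.701, 0.713, 0.006]
wrist_force: [11.1, 3.0, -11.0]
opening: 0.13
grasp_force: 58.9
[0.44892411 0.11009756 0.03868609]
267.95073891625617 213.20197044334975
```

View pics/z7.png

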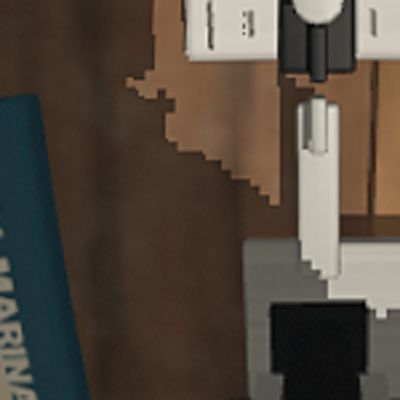

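The pointer (319) and mark (318) stand opposite each other in the crop, the jar hasn't moved, and the grip is at 59 N. Handing in.

```bash
python3 -c "
from bench import ctrl
print(ctrl.hand_in())"
```

```text
the job is handed in; nothing more can be done
None
```

I laid the jar in the cradle with its cap at the raised end and let go of it, then drew the tray out level with the mark and handed in while still holding it; the hand-in returned no verdict.

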